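# Set the bench dial to the long scale line and confirm

## Task

With a fingertip, gently push the dial's pointer round until its white index mark lines up with the one long line of the scale ring, then press the round push button beside it fully down and let it come up again. Do not pinch the pointer or press the button before the dial is set, and leave the instrument and everything else where it stands.

Things in the scene. Friction and masses are not known exactly. Their poses are not given: they have to be found in the camera images.
- instrument: loose bench instrument, a flat grey box of 190 (x) x 300 (y) x 60 mm, about 2.2 to 3.4 kg, on rubber feet. Origin at the centre of its underside, z up, +x away from the robot at yaw 0, +y to the left. Its top face is 60 mm above the bench and carries a dial with its scale ring (axis 55 mm to +y of the middle), a round push button (at x -30, y -90 mm), a flat display and, at the far edge (x 72, y -60, -90 and -120 mm), three brass binding posts 18 mm high
- scale_ring: round aluminium scale plate of 140 mm diameter, 4 mm thick, lying on the instrument round and under the dial, with 23 short thin black lines and one long thick black line (18 x 5 mm, at its own +x), evenly spaced by 15 degrees. It is very stiff and stays put. Origin on the dial's vertical axis at the height of the instrument's top face (60 mm above the bench)
- dial (a joint): angle of the dial on the scale ring in rad; 0 (or a whole turn of 2 pi) when the index mark is exactly at the long line, grows anticlockwise seen from above. It turns freely either way through more than a turn, with light friction (0.045 Nm, about 1.2 N at the pointer), and stays where it is left
- dial_hub (a point): on the dial's vertical axis at the top of the pointer bar, 98 mm above the bench; x axis along the pointer to the index mark. Dial: black disc, 100 mm diameter, top 70 mm above the bench, low boss (34 mm diameter, 6 mm high) in the middle; across it an upright bar 12 mm wide, 28 mm high, from 14 mm behind the axis to 46 mm before it (index end), to be pushed on its flanks
- pointer_left: left half of the pointer bar (left when looking from the axis out to the index mark), 6 mm wide, with its left flank; part of the dial. Origin on the dial's axis, 64 mm above the bench, x towards the index mark
- pointer_right: right half of the same bar with its right flank, likewise
- index_mark (a point): outer end of the dial's white index line (4 mm wide, along the outer half of the top and down the end of the pointer bar), on the disc's rim, 50 mm from the axis, 70 mm above the bench
- long_line (a point): inner end of the long line of the scale ring, 50 mm from the dial's axis, 70 mm above the bench; the index mark must come to this point
- button (a joint): travel of the push button in m, 0 up, 0.006 fully down; a spring pushes it back, fully down takes 5 N
- button_top (a point): centre of the top of the round push button (28 mm diameter), 82 mm above the bench; pressed straight down
- spare_cap: spare black plastic cap standing on the instrument near its front edge, 22 mm diameter, 20 mm high; leave alone. Origin at the centre of its underside
- paper_cup: white paper cup, 72 mm across, 85 mm high, standing just right (-y) of the instrument; leave alone. Origin at the centre of its underside
- screwdriver: screwdriver with red handle lying left (+y) of the instrument; leave alone. Origin near the middle of the tool
- multimeter: hand multimeter lying on its back, 190 x 90 x 36 mm, on the left of the bench; leave alone. Origin at the centre of its underside
- circuit_board: bare laptop circuit board, 170 x 190 mm, lying on the right of the bench; leave alone. Origin at the centre of its underside
- solder_spool: spool of solder standing on end, 54 mm diameter, 36 mm high; leave alone. Origin at the centre of its underside
- flux_jar: small jar with a lid, 52 mm diameter, 45 mm high; leave alone. Origin at the centre of its underside

How it is judged:
On the way, in this order (a step that is already met when the one before it is completed fails the run):
1. the dial is set: its index mark is at the long line and it has stopped (horizontal distance between index_mark and long_line below 0.0045 m and velocity of joint dial between -0.1 and 0.1 rad/s), for 0.2 s.
2. the push button is pressed down with the dial set (horizontal distance between index_mark and long_line below 0.0045 m and value of joint button above 0.0045 m), for 0.05 s.
At the end, for the whole second after the job is handed in: The index mark is within 4.5 mm (about 5 degrees) of the long line, and the push button, which was pressed at least 4.5 mm down after the dial was set, is up again (horizontal distance between index_mark and long_line below 0.0045 m and value of joint button below 0.0015 m); the robot touches nothing.
It fails at once if the button is pressed (over 3 mm) while the dial is not set (value of joint button above 0.003 m and not (horizontal distance between index_mark and long_line below 0.0045 m)).
It fails at once if the pointer is pinched (over 1.5 N from the fingers on both of its halves at once) (contact force between the fingers and pointer_left above 1.5 N and contact force between the fingers and pointer_right above 1.5 N).
It fails at once if the dial is handled roughly (over 15 N between the fingers and the dial or scale ring) (contact force between the fingers and scale_ring above 15 N).
It fails at once if the instrument is shoved, lifted (over 12 mm) or tipped, or its scale ring turned (long line shifted over 14 mm) (distance of instrument from where it was at the start of the episode above 0.012 m or angle between instrument's own z axis and vertical above 0.1 rad or distance of long_line from where it was at the start of the episode above 0.014 m).
It fails at once if another thing on the bench is moved over 25 mm, lifted or carried (distance of any of spare_cap, paper_cup, screwdriver, multimeter, circuit_board, solder_spool, flux_jar from where it was at the start of the episode above 0.025 m).
It also fails if it takes over 58 s, if anything falls off the work surface, if the arm or the gripper's body presses on something with over 40 N, if the wrist force passes 120 N, or if a joint passes its speed limit or range.

## Robot

A 6-joint arm with a two-finger parallel gripper is mounted at the origin on the work surface. World frame = base frame: x ahead of the robot, y to its left, z up, the work surface at z = 0. Lengths are in m, angles in rad, forces in N, time in s.
With the tool pointing down it reaches from about 0.325 to 0.75 m from the base axis. Payload 7.6 kg.
Tool frame: the origin (TCP) lies on the mounting face of the last link; the fingertips stand 173 mm ahead of it and the grasp point (between the pads) lies 155 mm ahead of it; z points along the fingers, y is the direction in which the jaws open and shut (so a half turn about z gives the same grasp; the last joint's range is limited). The gripper opens to 85 mm and grips with 20 to 120 N. Pads are 22 mm wide; open, the fingers measure 114 mm over their backs; the gripper's body (76 mm by 85 mm) begins 54 mm behind the grasp point. The pads swing forward as they close: fully open they stand 13 mm farther back than shut.
Start: joints at [1.162, 0.052, 1.401, -0, 1.689, -0.07], TCP at [0.174, 0.495, 0.405] pointing down, gripper open.
Joint ranges: [-2.9, 2.9], [-0.91, 2.17], [0.12, 2.37], [-1.06, 4.2], [0.26, 2.73], [-2.93, 2.93]. Speed limits (rad/s): [2.57, 2.57, 3.01, 3.14, 3.14, 3.14].

## Interface

Orientations are given as a unit quaternion [x, y, z, w].
In Python, from rig import env gives the robot as it stands.
- The arm moves only by the tool play_rows, never from a script. Its argument "deltas" is one flat list of numbers, 5 for each row, row after row: the shift along the tool's x, y, z in mm, then the turn about the tool's z in rad, then the finger opening in mm, from 0 to 85.4. A call has 1 to 12 rows; each row is the pose to reach, as a shift and turn from the pose commanded when the call began, along the tool's axes at that moment; what a row does not reach only later rows make up. A row lasts 1/12 s, in which the tool goes at most 41.7 mm and 7.16 degrees, less where a joint would pass 70% of its speed; a pose out of reach is approached as far as the arm can. A call with a gripper value outside its range is refused whole. The fingers move at their own pace and stop on an object; "newtons" is the grip in N (left out, the last holds). Time passes only in rows, so rows that repeat a pose let the fingers close. It gives the time, the measured TCP pose, the force and the opening at its end, in the units of the state.
- env.state(): the state, without advancing time (a new reading comes with each control period).
- env.read_camera(name): name is "side" or "top" or "wrist"; returns the picture (400x640x3 uint8, blue, green, red); there is no depth.
- env.camera_params(name): a dict with "fx", "fy", "cx", "cy" (pixels), "eye" and "attitude" of the camera in the world. Camera axes: x right, y up, looking along -z (the intrinsics and any distortion apply to the point x, -y, -z); pixel columns grow to the right and rows downward; lengths in m; the calibration is good to about 2 mm. A picture is of the moment at which its call begins: read the wrist's pose just before it. camera_params takes no time and is no camera call; for the wrist camera it gives the pose at the moment of the call.
- env.sign_off(): hands the job in, once; it reports no verdict.
Trained networks look in the newest picture that a camera, given by its name, has taken for a name from the list of things; names that differ only in an ending like _2 or _b are one class to them, and where a whole thing is asked for, a point or a joint stands for the part that bears it (a point fixed in the world has none). Each returns a list of dicts, best first, with "p" (0 to 1); they miss things now and then, are a little off and sometimes report something else, mostly with a low value. They report only what shows in the picture. A call takes as long as a camera call.
- env.silhouettes(camera, thing): "pixels" (400x640 bool, what is visible of it) and "rect" ([left, top, right, bottom] in pixels, round what is visible of it).
- env.landmark_of(camera, thing): "pixel" ([column, row] in pixels: a listed point, or the origin of a listed thing).
The state is a dict: "clock": time; "qpos": joint angles; "joint_vel": joint speeds; "joint_efforts": joint torques, N m; "ee_pos": TCP position; "ee_rot": TCP orientation; "contact_force": force on the tool from outside, world axes, zero at the start; "torque": the same for the moment, N m; "finger_gap": finger opening in m.
Only numpy, scipy, OpenCV 4.12 (cv2) and the standard library are available. Lean on these libraries where they do the work, as an engineer would, in place of code of your own. Each camera call takes 0.05 s, during which the arm holds its last target.

## Working session

There is one attempt and no reset: what is moved stays moved. The work goes in short steps, Python scripts to look and compute and a tool call to move; the robot and the scene stay as the last step left them, time stands still between calls to the robot, and variables do not carry over. Pictures are saved under pics/ and viewed, and the job is handed in when it is done.

Besides the shell and the picture viewer there is one more tool, called in YAML: its name, and indented under it one key for each argument. play_rows: Moves the arm, as the interface text tells. Its arguments: {"type":"object","properties":{"deltas":{"type":"array","items":{"type":"number"}},"newtons":{"type":"number"}},"required":["deltas"]}

```bash
ls; mkdir -p pics; cat > h.py <<'E'
import numpy as np,cv2
from rig import env
from scipy.spatial.transform import Rotation as R
E
python3 - <<'E'
from h import *
s=env.state();print(s)
for c in ["top","side","wrist"]:
    im=env.read_camera(c);cv2.imwrite(f"pics/{c}0.png",im);print(c,env.camera_params(c))
    for t in ["dial_hub","index_mark","long_line","button_top","instrument"]:
        print(t,[(np.round(d["pixel"],1),round(d["p"],2)) for d in env.landmark_of(c,t)[:2]])
E
```

```text
pics
{'clock': 0.0, 'qpos': array([ 1.16169276e+00,  5.28381750e-02,  1.40173364e+00,  1.22371268e-05,
        1.68861485e+00, -7.03022666e-02]), 'joint_vel': array([6.93523090e-05, 6.57446603e-04, 6.90353228e-04, 6.42708735e-04,
       9.92225340e-04, 1.34326917e-03]), 'joint_efforts': array([-2.06136483e-04, -3.81668401e+01, -3.60185874e+01, -1.13863707e-04,
        6.17014986e-03, -1.26522997e-05]), 'ee_pos': array([0.174453  , 0.49513443, 0.40386698]), 'ee_rot': array([ 1.68590849e-01,  9.85685797e-01, -7.72774845e-04, -1.95123174e-04]), 'contact_force': array([ 0.08179932, -0.09234636, -0.34558838]), 'torque': array([-0.00681094,  0.06208018, -0.00778024]), 'finger_gap': 0.08540704440644234}
top {'fx': 390.97310148322134, 'fy': 390.97310148322134, 'cx': 316.4761114304078, 'cy': 205.71324749114555, 'eye': array([0.25314107, 0.00859853, 1.30855476]), 'attitude': array([ 0.06589128, -0.07444838, -0.70132463,  0.70587502])}
dial_hub [(array([282.9, 189.9]), 0.78), (array([165.9, 186.8]), 0.18)]
index_mark [(array([264.1, 188.6]), 0.79), (array([278.9, 191.8]), 0.71)]
long_line [(arr
[... 278 characters left out ...]
6, 'eye': array([0.21325477, 1.09794828, 0.8465276 ]), 'attitude': array([-0.05374537,  0.46441241,  0.87709105, -0.1101991 ])}
dial_hub [(array([277.9, 220.6]), 0.8)]
index_mark [(array([273.4, 239.9]), 0.82)]
long_line [(array([263.1, 220.7]), 0.89), (array([317.1, 338.6]), 0.42)]
button_top [(array([306.3, 200.4]), 0.43)]
instrument [(array([287.9, 235.7]), 0.88), (array([321.4, 149.2]), 0.58)]
wrist {'fx': 305.9399664811194, 'fy': 305.9399664811194, 'cx': 320.6974139490128, 'cy': 202.19032819156405, 'eye': array([0.10530093, 0.51938279, 0.37409861]), 'attitude': array([-0.11911579, -0.08398639,  0.57192807,  0.80725213])}
dial_hub []
index_mark []
long_line []
button_top []
instrument []
```

View pics/top0.png

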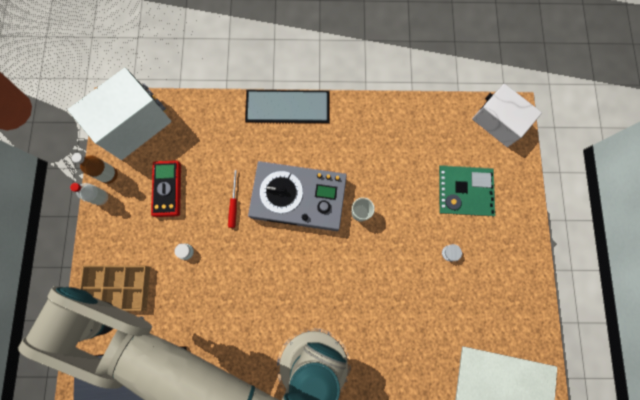

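View pics/side0.png

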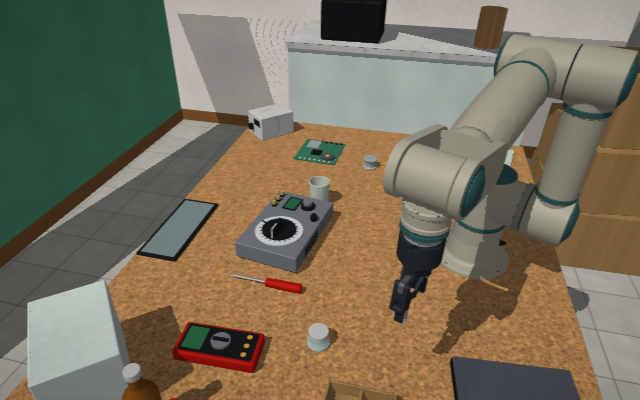

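```bash
cat >> h.py <<'E'
def ray(cp,px):
    d=np.array([(px[0]-cp["cx"])/cp["fx"],-(px[1]-cp["cy"])/cp["fy"],-1.])
    return np.array(cp["eye"]),R.from_quat(cp["attitude"]).apply(d)
def atz(cp,px,z):
    e,d=ray(cp,px);return e+d*(z-e[2])/d[2]
def tri(obs):
    A=np.zeros((3,3));b=np.zeros(3)
    for cp,px in obs:
        e,d=ray(cp,px);d=d/np.linalg.norm(d);P=np.eye(3)-np.outer(d,d);A+=P;b+=P@e
    return np.linalg.solve(A,b)
def proj(cp,X):
    p=R.from_quat(cp["attitude"]).inv().apply(np.array(X)-cp["eye"])
    return np.array([cp["cx"]+cp["fx"]*p[0]/-p[2],cp["cy"]+cp["fy"]*p[1]/p[2]])
E
python3 - <<'E'
from h import *
t=env.camera_params("top");s=env.camera_params("side")
for n,a,b,z in [("hub",(282.9,189.9),(277.9,220.6),.098),("idx",(264.1,188.6),(273.4,239.9),.07),("long",(287.6,180.5),(263.1,220.7),.07),("btn",(324.3,208),(306.3,200.4),.082)]:
    print(n,tri([(t,a),(s,b)]).round(4),atz(t,a,z).round(4),atz(s,b,z).round(4))
im=cv2.imread("pics/top0.png");cv2.imwrite("pics/t0z.png",cv2.resize(im[130:280,220:390],None,fx=4,fy=4,interpolation=2))
im=cv2.imread("pics/side0.png");cv2.imwrite("pics/s0z.png",cv2.resize(im[130:280,200:400],None,fx=4,fy=4,interpolation=2))
E
```

```text
hub [0.5526 0.1027 0.0892] [0.5476 0.1016 0.098 ] [0.5516 0.1138 0.098 ]
idx [0.5543 0.1645 0.0677] [0.5582 0.165  0.07  ] [0.5485 0.1681 0.07  ]
long [0.5958 0.0908 0.0704] [0.5861 0.0891 0.07  ] [0.6064 0.0886 0.07  ]
btn [ 0.499 -0.03   0.083] [ 0.493  -0.0307  0.082 ] [ 0.5058 -0.0324  0.082 ]
```

View pics/t0z.png

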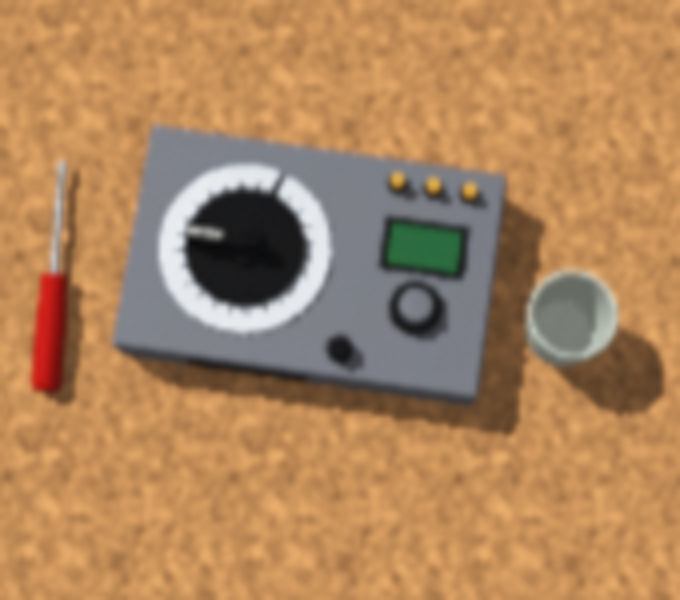

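View pics/s0z.png

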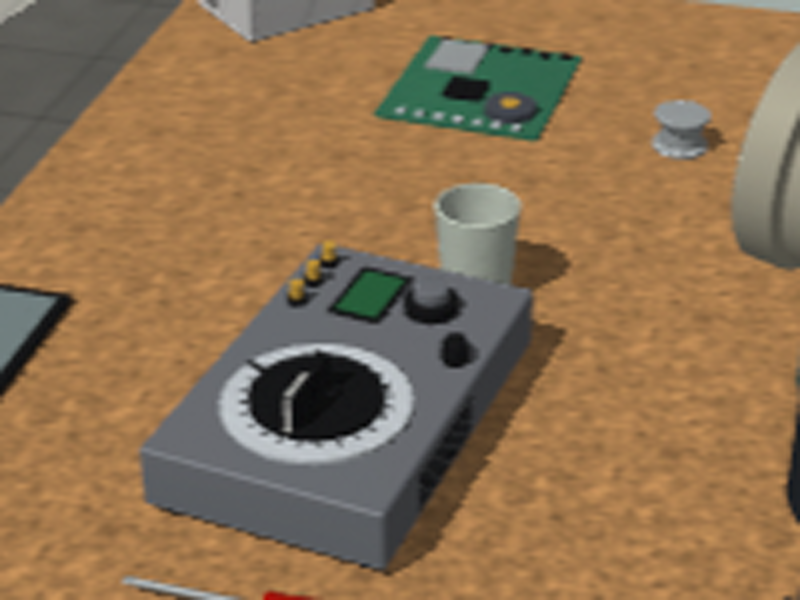

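The top view shows the dial at about (281,191) with its pointer towards +y (left in the picture). The long line is at about (290,176), the button at (324,207) and the spare cap at (305,217). Next I'll move the wrist camera over the instrument for an accurate measurement.

```bash
cat >> h.py <<'E'
def tool():
    s=env.state();return np.array(s["ee_pos"]),R.from_quat(s["ee_rot"])
def delta(target):
    p,r=tool();return (r.inv().apply(np.array(target)-p)*1000).round(1)
E
python3 - <<'E'
from h import *
p,r=tool();c=env.camera_params("wrist");rc=R.from_quat(c["attitude"])
print("cam in tool",r.inv().apply(c["eye"]-p)*1000,"look",r.inv().apply(rc.apply([0,0,-1])),"world",rc.apply([0,0,-1]),"tool axes",r.as_matrix().round(3))
# want view centre at dial/button mid (0.53,0.05,0.07), TCP z .36
off=c["eye"]-p; look=rc.apply([0,0,-1])
z=.36; e=z+off[2]; k=(e-.07)/-look[2]
t=np.array([.535,.05,.07])-look*k-off; t[2]=z
print(t,delta(t))
E
```

```text
cam in tool [73.28277805 -0.14649066 30.63611894] look [-2.88379900e-01 -5.28411829e-04  9.57515929e-01] world [ 0.27184656 -0.09624758 -0.95751546] tool axes [[-0.943  0.332  0.   ]
 [ 0.332  0.943  0.   ]
 [-0.     0.    -1.   ]]
[0.53052883 0.05184943 0.36      ] [-483.2 -299.8   44.7]
```

play_rows:
  deltas: [-35,-22,4,0,0,-70,-44,8,0,0,-105,-66,12,0,0,-140,-88,16,0,0,-175,-110,20,0,0,-210,-132,24,0,0,-245,-154,28,0,0,-280,-176,32,0,0,-315,-198,36,0,0,-350,-220,40,0,0,-385,-242,44,0,0,-420,-264,45,0,0]

```text
clock: 1.9
ee_pos: [0.4836, 0.1046, 0.3592]
ee_rot: [0.169, 0.986, 0.0, -0.0]
contact_force: [0.6, 0.7, -0.6]
finger_gap: 0.0004
```

play_rows:
  deltas: [-32,-18,0,0,0,-63,-36,0,0,0,-63,-36,0,0,0,-63,-36,0,0,0]

```text
clock: 2.23
ee_pos: [0.531, 0.0503, 0.3591]
ee_rot: [0.17, 0.985, -0.0, -0.001]
contact_force: [-0.3, -0.2, 0.1]
finger_gap: -0.0001
```

```bash
python3 - <<'E'
from h import *
s=env.state();print(s["clock"],s["ee_pos"],s["qpos"],s["finger_gap"],s["contact_force"])
c=env.camera_params("wrist");im=env.read_camera("wrist");cv2.imwrite("pics/w1.png",im)
for t,z in [("dial_hub",.098),("index_mark",.07),("long_line",.07),("button_top",.082),("scale_ring",.06),("instrument",0),("spare_cap",.06)]:
    print(t,[(np.round(d["pixel"],1),round(d["p"],2),atz(c,d["pixel"],z).round(4)) for d in env.landmark_of("wrist",t)[:2]])
E
```

```text
2.2333 [0.53098935 0.05028578 0.35911641] [ 2.51494042e-02  9.39286505e-02  1.44758841e+00  1.61193122e-04
  1.60117817e+00 -1.20398651e+00] -0.0001266781601697247 [-0.28665189 -0.15682865  0.08146622]
dial_hub [(array([401.7, 208.1]), 0.72, array([0.553 , 0.1101, 0.098 ]))]
index_mark [(array([447.2, 185.7]), 0.87, array([0.5575, 0.157 , 0.07  ])), (array([401.5, 205.4]), 0.15, array([0.5616, 0.1149, 0.07  ]))]
long_line [(array([385.6, 244.8]), 0.74, array([0.5935, 0.0911, 0.07  ]))]
button_top [(array([219.2, 203.5]), 0.94, array([ 0.504 , -0.0313,  0.082 ])), (array([393.3, 195.4]), 0.44, array([0.5462, 0.1089, 0.082 ]))]
scale_ring [(array([393. , 192.9]), 0.66, array([0.5514, 0.1123, 0.06  ]))]
instrument [(array([328.6, 187.7]), 0.64, array([0.5418, 0.0553, 0.    ]))]
spare_cap [(array([272.8, 134.1]), 0.75, array([0.4664, 0.0291, 0.06  ]))]
```

View pics/w1.png

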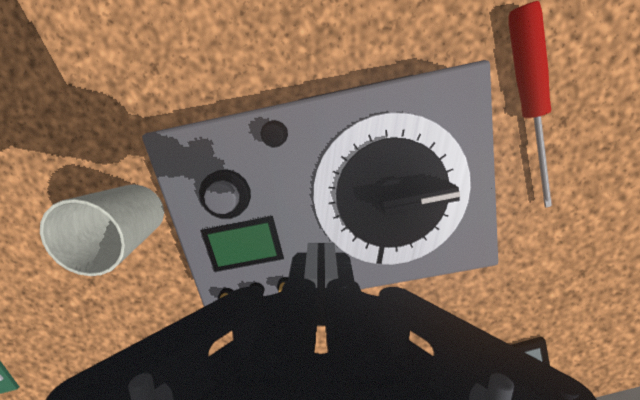

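The wrist view shows the pointer's white end at (458,196), the long line at about (380,254), the button at (220,192) and the cap at (273,133). I'll fit the ring and read the angles.

```bash
cat >> h.py <<'E'
def ringfit(cam,im,cp,guess):
    # white ring outer boundary (z=.064), refined by thresholding in a rectified top view
    N=500;sc=0.0004 # m/px
    ys,xs=np.mgrid[0:N,0:N]
    X=guess[0]+(N/2-ys)*sc; Y=guess[1]+(N/2-xs)*sc
    P=np.stack([X,Y,np.full_like(X,.064)],-1).reshape(-1,3)
    p=R.from_quat(cp["attitude"]).inv().apply(P-cp["eye"])
    u=(cp["cx"]+cp["fx"]*p[:,0]/-p[:,2]).reshape(N,N).astype(np.float32)
    v=(cp["cy"]+cp["fy"]*p[:,1]/p[:,2]).reshape(N,N).astype(np.float32)
    return cv2.remap(im,u,v,cv2.INTER_LINEAR)
E
python3 - <<'E'
from h import *
c=env.camera_params("wrist");im=cv2.imread("pics/w1.png");g=(.5520,.1110)
o=ringfit("wrist",im,c,g)
hsv=cv2.cvtColor(o,cv2.COLOR_BGR2HSV)
m=((hsv[...,2]>170)&(hsv[...,1]<40)).astype(np.uint8)
m=cv2.morphologyEx(m,cv2.MORPH_CLOSE,np.ones((9,9)))
ct=max(cv2.findContours(m,cv2.RETR_EXTERNAL,cv2.CHAIN_APPROX_NONE)[0],key=cv2.contourArea)
h=cv2.convexHull(ct);(x,y),ax,an=cv2.fitEllipse(ct)
print("ellipse mm",np.array(ax)*.4,"centre",g[0]+(250-y)*.0004,g[1]+(250-x)*.0004)
cv2.circle(o,(int(x),int(y)),175,(0,0,255),1);cv2.circle(o,(int(x),int(y)),125,(0,255,0),1)
cv2.imwrite("pics/r1.png",o)
E
```

```text
ellipse mm [126.66804199 130.45803223] centre 0.5493071899414063 0.1114423583984375
```

View pics/r1.png

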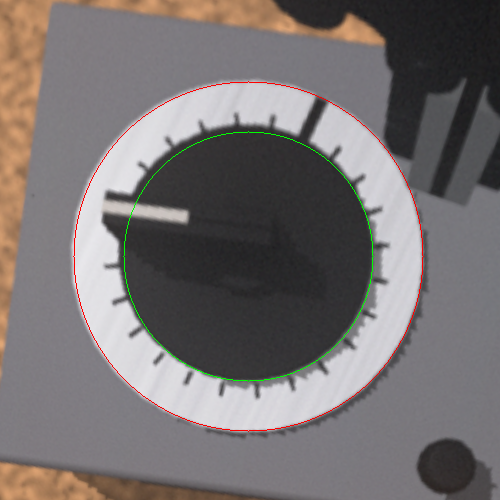

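```bash
cat >> h.py <<'E'
C=np.array([.5495,.1113])
def plan(wps):
    p,r=tool();xa=r.apply([1,0,0]);a0=np.degrees(np.arctan2(xa[1],xa[0]))
    for phi,beh,rho,z in wps:
        f=np.radians(phi);u=np.array([np.cos(f),np.sin(f)]);b=np.array([-u[1],u[0]])
        t=np.append(C+rho*u+beh*b,z)
        d=(r.inv().apply(t-p)*1000).round(1)
        turn=-((phi+90-a0+180)%360-180)
        print(phi,d,round(np.radians(turn),3))
E
python3 - <<'E'
from h import *
plan([(83,.032,.036,.32),(83,.032,.036,.256)])
E
```

```text
83 [40.  90.4 40. ] -0.215
83 [ 40.1  90.3 104. ] -0.215
```

play_rows:
  deltas: [14,30,13,-0.1,0,27,60,26,-0.2,0,40,90,40,-0.215,0,40,90,40,-0.215,0,40,90,40,-0.215,0]

```text
clock: 3.05
ee_pos: [0.5219, 0.1514, 0.3188]
ee_rot: [0.06, 0.998, -0.0, -0.001]
contact_force: [0.9, -0.5, -0.7]
finger_gap: 0.0001
```

```bash
python3 - <<'E'
from h import *
c=env.camera_params("wrist");im=env.read_camera("wrist");cv2.imwrite("pics/w2.png",im)
for t,z in [("dial_hub",.098),("index_mark",.07),("long_line",.07)]:
    print(t,[(np.round(d["pixel"],1),round(d["p"],2),atz(c,d["pixel"],z).round(4)) for d in env.landmark_of("wrist",t)[:2]])
o=ringfit("wrist",im,c,C);
for r in (175,125):cv2.circle(o,(250,250),r,(0,0,255),1)
cv2.imwrite("pics/r2.png",np.hstack([o,ringfit("wrist",im,c,C)])[:, :1000][:, ::1] if 0 else o)
side=env.read_camera("side");cv2.imwrite("pics/s2.png",cv2.resize(side[130:280,200:400],None,fx=4,fy=4))
plan([(83,.032,.036,.256)])
E
```

```text
dial_hub [(array([267.1, 270.5]), 0.81, array([0.5504, 0.11  , 0.098 ])), (array([226.5, 223.5]), 0.41, array([0.5127, 0.0892, 0.098 ]))]
index_mark [(array([335. , 255.4]), 0.63, array([0.5585, 0.1579, 0.07  ]))]
long_line [(array([255.7, 306. ]), 0.87, array([0.5966, 0.0877, 0.07  ])), (array([  8.1, 198.3]), 0.28, array([ 0.4831, -0.0784,  0.07  ]))]
83 [ 1.   1.8 64.5] -0.003
```

View pics/w2.png

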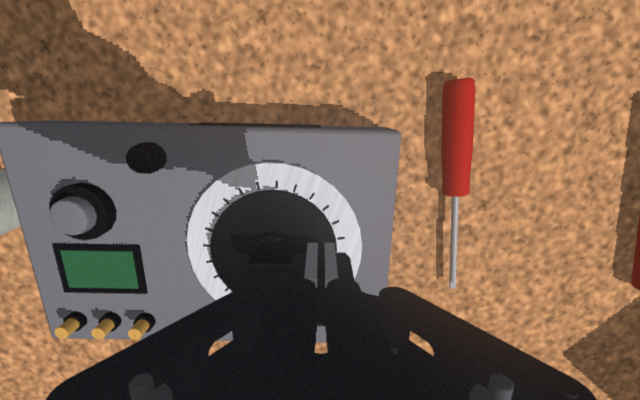

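View pics/r2.png

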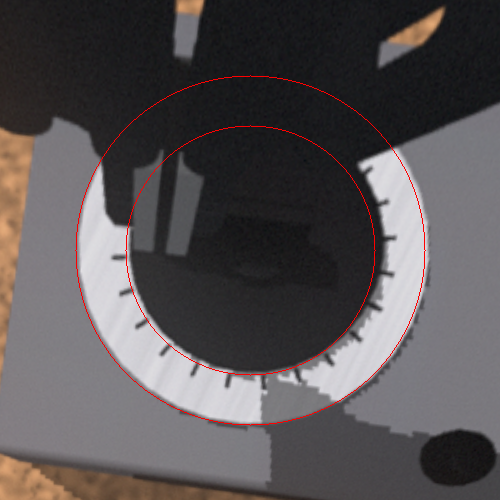

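View pics/s2.png

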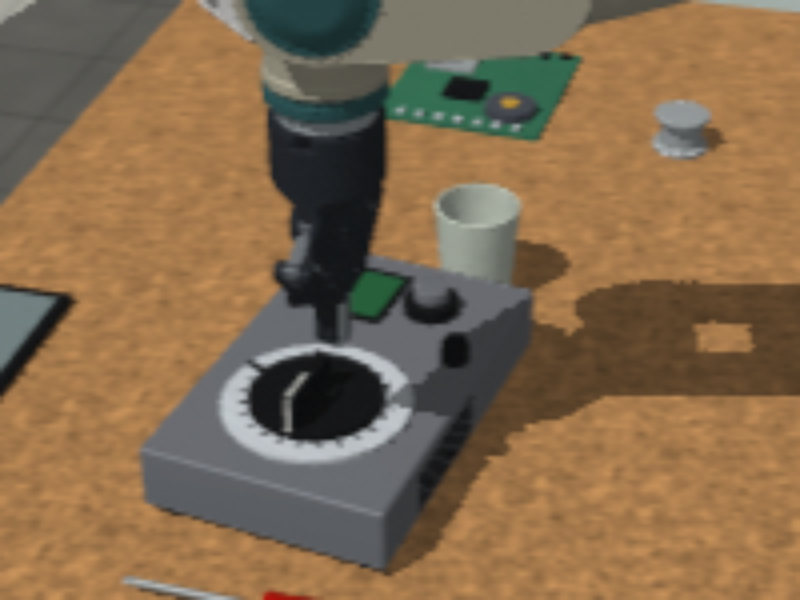

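The second view confirms the ring centre to within 1 mm. The finger stands over the disc behind the pointer with about 18 mm clearance, so I'll descend.

play_rows:
  deltas: [1,2,20,0,0,1,2,40,0,0,1,2,55,0,0,1,2,64,0,0,1,2,64,0,0,1,2,64,0,0]

```text
clock: 3.8
ee_pos: [0.522, 0.1516, 0.2562]
ee_rot: [0.062, 0.998, 0.0, 0.0]
contact_force: [-0.1, 0.3, 0.9]
finger_gap: 0.0003
```

```bash
python3 - <<'E'
from h import *
plan([(83,.025,.036,.256),(83,.021,.036,.256),(83,.017,.036,.256),(80,.017,.036,.256),(76,.017,.036,.256),(72,.017,.036,.256),(68,.017,.036,.256)])
side=env.read_camera("side");cv2.imwrite("pics/s3.png",cv2.resize(side[130:280,200:400],None,fx=4,fy=4))
im=env.read_camera("top");cv2.imwrite("pics/t3.png",cv2.resize(im[130:280,220:390],None,fx=4,fy=4,interpolation=2))
E
```

```text
83 [-7.2 -0.6  0.2] -0.002
83 [-11.2  -0.6   0.2] -0.002
83 [-15.2  -0.6   0.2] -0.002
80 [-17.1   0.3   0.2] 0.05
76 [-19.7   1.2   0.2] 0.12
72 [-22.4   2.    0.2] 0.19
68 [-25.1   2.6   0.2] 0.259
```

View pics/s3.png

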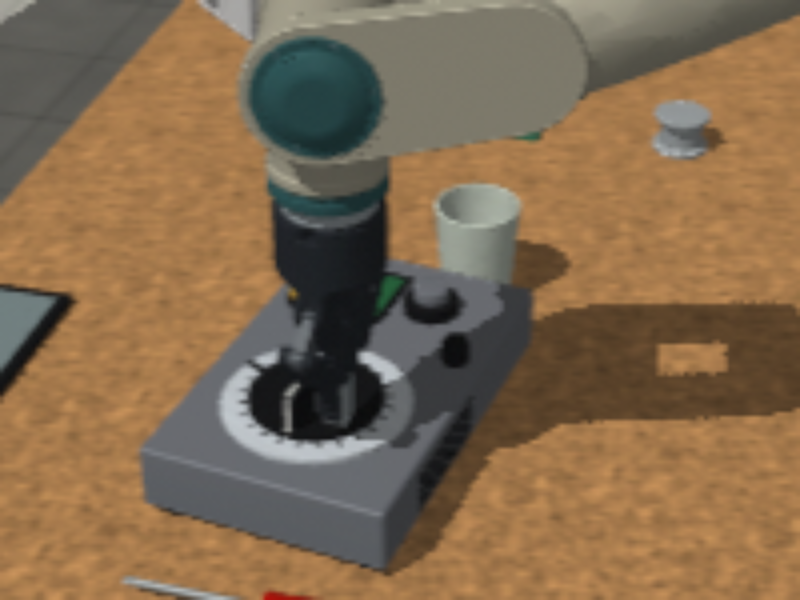

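View pics/t3.png

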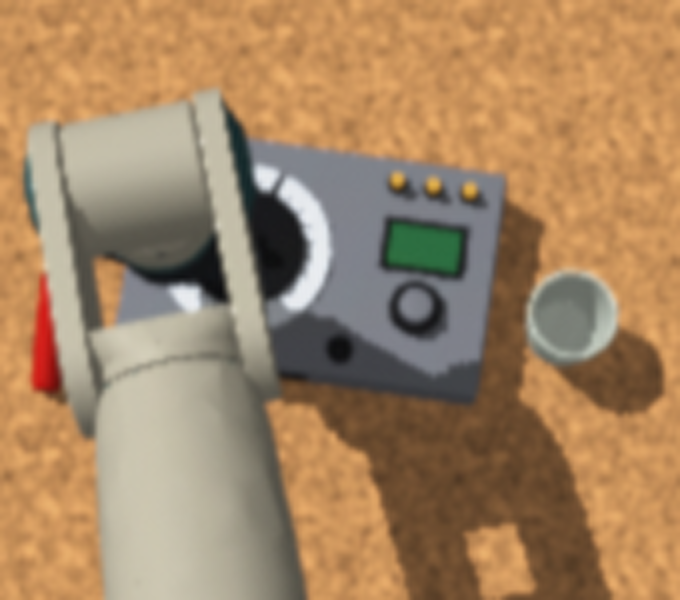

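The side view shows the finger to the right of the white pointer end with a gap between them, and the pointer hasn't moved. I'll start pushing slowly.

play_rows:
  deltas: [-3,-0.6,0,0,0,-6,-0.6,0,0,0,-9,-0.6,0,0,0,-12,-0.6,0,0,0,-15,-0.6,0,0,0,-17,0.3,0,0.05,0,-19.7,1.2,0,0.12,0,-22.4,2,0,0.19,0,-25,2.6,0,0.26,0,-25,2.6,0,0.26,0]

```text
clock: 4.73
ee_pos: [0.5473, 0.1515, 0.2557]
ee_rot: [0.192, 0.981, 0.0, -0.0]
contact_force: [0.0, -0.9, 0.1]
finger_gap: -0.0001
```

```bash
python3 - <<'E'
from h import *
plan([(p,.017,.036,.256) for p in (68,65,61,57,53,49,45,41,37,33,29,25)])
side=env.read_camera("side");cv2.imwrite("pics/s4.png",cv2.resize(side[130:280,200:400],None,fx=4,fy=4))
E
```

```text
68 [-0.1 -0.5 -0.3] -0.002
65 [-2.   0.4 -0.3] 0.05
61 [-4.6  1.3 -0.3] 0.12
57 [-7.3  2.1 -0.3] 0.19
53 [-10.    2.7  -0.3] 0.26
49 [-12.8   3.1  -0.3] 0.329
45 [-15.5   3.3  -0.3] 0.399
41 [-18.3   3.4  -0.3] 0.469
37 [-21.1   3.2  -0.3] 0.539
33 [-23.8   2.8  -0.3] 0.609
29 [-26.6   2.3  -0.3] 0.678
25 [-29.2   1.5  -0.3] 0.748
```

View pics/s4.png

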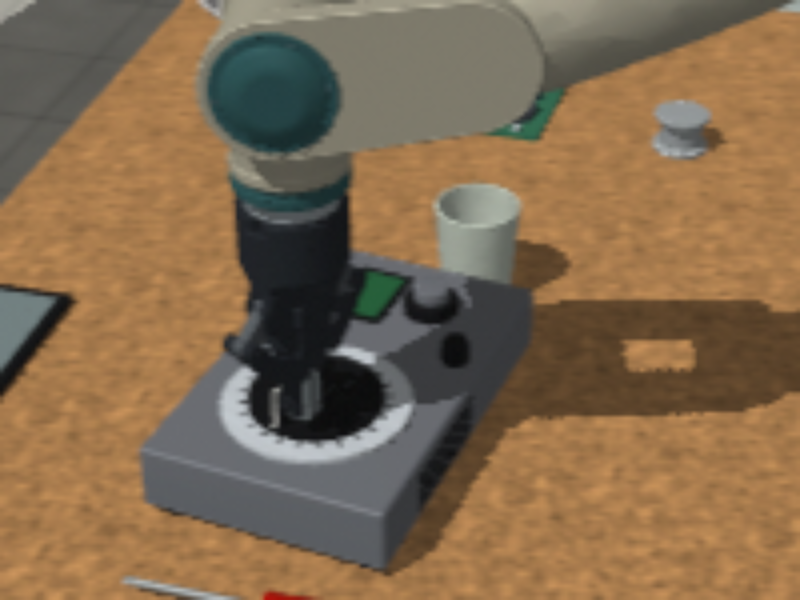

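The white end has moved from x≈288 to x≈275 in the zoomed side view, and the finger is pushing cleanly. I'll continue.

play_rows:
  deltas: [-2,0.4,0,0.05,0,-4.6,1.3,0,0.12,0,-7.3,2.1,0,0.19,0,-10,2.7,0,0.26,0,-12.8,3.1,0,0.33,0,-15.5,3.3,0,0.4,0,-18.3,3.4,0,0.47,0,-21,3.2,0,0.54,0,-23.8,2.8,0,0.61,0,-26.6,2.3,0,0.68,0,-29.2,1.5,0,0.75,0,-29.2,1.5,0,0.75,0]

```text
clock: 5.78
ee_pos: [0.5747, 0.1418, 0.2557]
ee_rot: [0.537, 0.843, 0.0, 0.0]
contact_force: [-0.2, -1.0, 0.6]
finger_gap: -0.0
```

```bash
python3 - <<'E'
from h import *
plan([(p,.017,.036,.256) for p in (25,22,18,14,10,6,2,-2,-5,-8,-10)])
side=env.read_camera("side");cv2.imwrite("pics/s5.png",cv2.resize(side[130:280,200:400],None,fx=4,fy=4))
E
```

```text
25 [-0.   0.2 -0.3] 0.0
22 [-1.9  1.1 -0.3] 0.053
18 [-4.5  2.  -0.3] 0.122
14 [-7.2  2.8 -0.3] 0.192
10 [-9.9  3.4 -0.3] 0.262
6 [-12.7   3.8  -0.3] 0.332
2 [-15.4   4.   -0.3] 0.402
-2 [-18.2   4.   -0.3] 0.472
-5 [-20.3   3.9  -0.3] 0.524
-8 [-22.4   3.7  -0.3] 0.576
-10 [-23.7   3.5  -0.3] 0.611
```

View pics/s5.png

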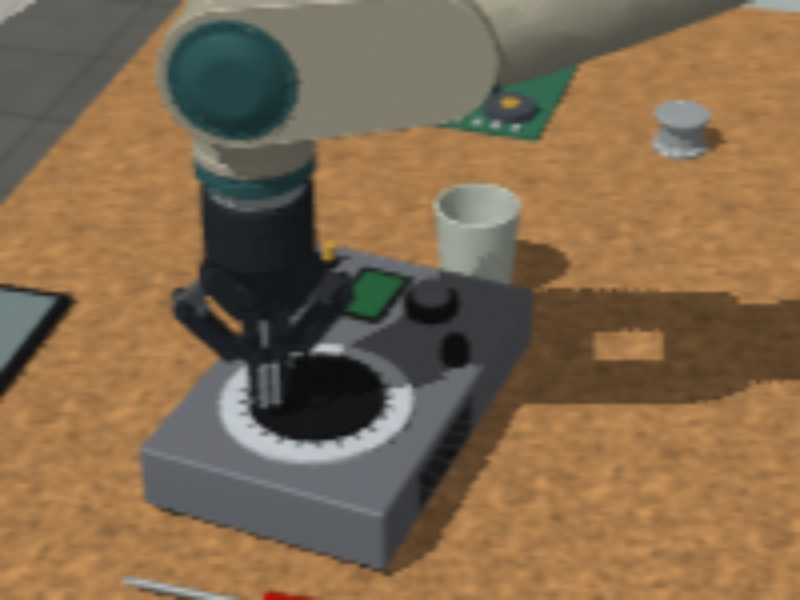

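play_rows:
  deltas: [-1.9,1.1,0,0.05,0,-4.5,2,0,0.12,0,-7.2,2.8,0,0.19,0,-9.9,3.4,0,0.26,0,-12.7,3.8,0,0.33,0,-15.4,4,0,0.4,0,-18.2,4,0,0.47,0,-20.3,3.9,0,0.52,0,-22.4,3.7,0,0.575,0,-22.4,3.7,0,0.575,0]

```text
clock: 6.67
ee_pos: [0.5874, 0.1231, 0.2557]
ee_rot: [0.754, 0.657, 0.0, 0.0]
contact_force: [0.0, -0.7, -0.7]
finger_gap: 0.0001
```

```bash
python3 - <<'E'
from h import *
plan([(-8,.017,.036,.256),(-8,.03,.036,.256),(-8,.04,.036,.32),(-8,.12,.036,.36),(-8,.12,.0,.36)])
im=env.read_camera("wrist");cv2.imwrite("pics/w5.png",im)
im=env.read_camera("top");cv2.imwrite("pics/t5.png",cv2.resize(im[130:280,220:390],None,fx=4,fy=4,interpolation=2))
E
```

```text
-8 [ 0.1  0.1 -0.3] 0.003
-8 [13.1  0.2 -0.3] 0.003
-8 [ 23.1   0.2 -64.3] 0.003
-8 [ 103.1    0.4 -104.3] 0.003
-8 [ 103.2  -35.6 -104.3] 0.003
```

View pics/w5.png

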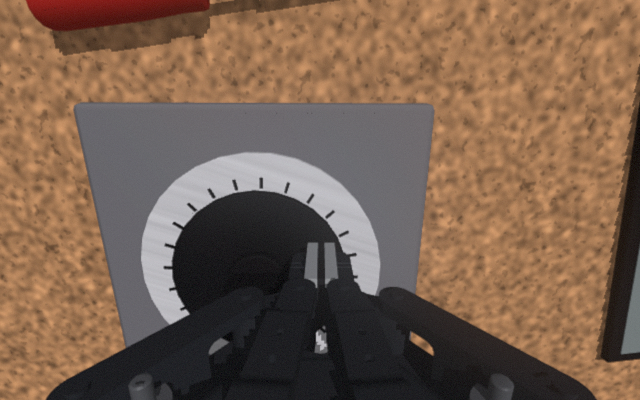

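View pics/t5.png

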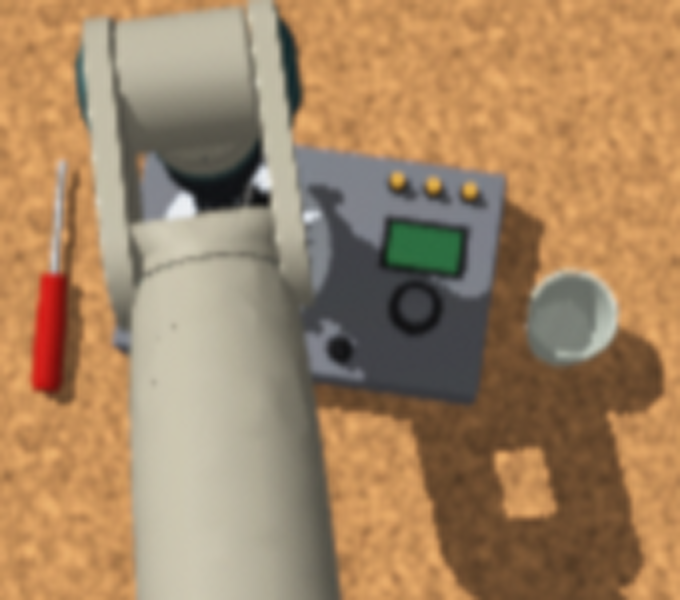

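The pointer is hidden behind the finger. I'll back off, rise and shift so the wrist camera can see it.

play_rows:
  deltas: [5,0,0,0,0,10,0,0,0,0,12,0,-20,0,0,12,0,-50,0,0,10,0,-80,0,0,-20,-8,-100,0,0,-50,-16,-104,0,0,-67,-16,-104,0,0,-67,-16,-104,0,0,-67,-16,-104,0,0]

```text
clock: 7.6
ee_pos: [0.5622, 0.059, 0.3598]
ee_rot: [0.754, 0.657, 0.0, -0.0]
contact_force: [-0.2, 0.5, -0.6]
finger_gap: -0.0001
```

```bash
cat >> h.py <<'E'
def look(n):
    c=env.camera_params("wrist");im=env.read_camera("wrist");cv2.imwrite(f"pics/w{n}.png",im)
    for t,z in [("dial_hub",.098),("index_mark",.07),("long_line",.07),("button_top",.082)]:
        for d in env.landmark_of("wrist",t)[:2]:
            q=atz(c,d["pixel"],z);v=q[:2]-C
            print(t,np.round(d["pixel"],1),round(d["p"],2),q.round(4),"ang",np.degrees(np.arctan2(v[1],v[0])).round(1),"r",np.hypot(*v).round(4))
    o=ringfit("wrist",im,c,C)
    for r in (175,125):cv2.circle(o,(250,250),r,(0,0,255),1)
    cv2.imwrite(f"pics/r{n}.png",o)
E
python3 - <<'E'
from h import *
look(6)
E
```

```text
dial_hub [295.  145.7] 0.71 [0.5499 0.1088 0.098 ] ang -80.0 r 0.0025
index_mark [356.1 140.3] 0.96 [0.5984 0.1035 0.07  ] ang -9.1 r 0.0495
index_mark [302.  189.2] 0.25 [0.5472 0.0681 0.07  ] ang -93.0 r 0.0432
long_line [355.2 160.1] 0.63 [0.5959 0.0871 0.07  ] ang -27.5 r 0.0524
button_top [265.9 302.8] 0.66 [ 0.4979 -0.0327  0.082 ] ang -109.7 r 0.153
```

View pics/w6.png

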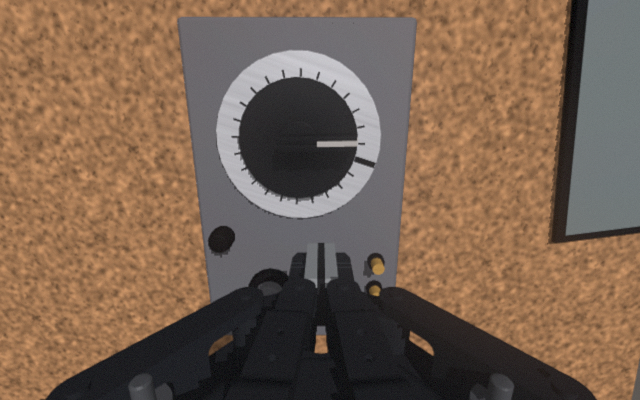

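View pics/r6.png

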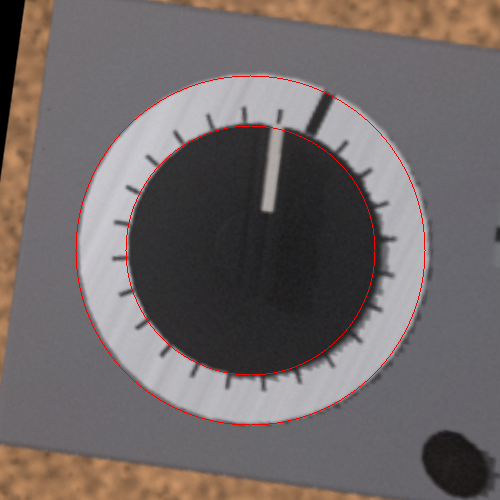

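The rectified view clearly shows the white index about 20° short of the long line. I'll measure both angles numerically.

```bash
cat > ang.py <<'E'
from h import *
def sample(im,cp,c,r,a,z):
    P=np.stack([c[0]+r*np.cos(a),c[1]+r*np.sin(a),np.full_like(a,z)],-1)
    p=R.from_quat(cp["attitude"]).inv().apply(P-cp["eye"])
    u=(cp["cx"]+cp["fx"]*p[:,0]/-p[:,2]).astype(np.float32)[None];v=(cp["cy"]+cp["fy"]*p[:,1]/p[:,2]).astype(np.float32)[None]
    g=cv2.cvtColor(im,cv2.COLOR_BGR2GRAY).astype(np.float32)
    return cv2.remap(g,u,v,cv2.INTER_LINEAR)[0]
def measure(im,cp,c,dark_win=(-45,-8),white_win=(-50,15)):
    a=np.radians(np.arange(dark_win[0],dark_win[1],.25))
    for r in (.058,.061,.064,.067):
        s=sample(im,cp,c,r,a,.064);w=np.clip(s.max()*.7-s,0,None);print("line r",r,np.degrees((w*a).sum()/w.sum()).round(2),end=" ")
    print()
    a=np.radians(np.arange(white_win[0],white_win[1],.25));pts=[]
    for r in (.026,.03,.034,.038,.042,.045):
        s=sample(im,cp,c,r,a,.098);w=np.clip(s-.6*s.max(),0,None);m=(w*a).sum()/w.sum();pts.append(r*np.array([np.cos(m),np.sin(m)]));print("white r",r,np.degrees(m).round(2),int(s.max()),end=" ")
    pts=np.array(pts);d=pts[-1]-pts[0];print("\ndir",np.degrees(np.arctan2(d[1],d[0])).round(2))
    # tick phase/centre check: each tick angle -> mod 15
    a=np.radians(np.arange(-180,180,.25));s=sum(sample(im,cp,c,r,a,.064) for r in (.0525,.054))
    bg=cv2.medianBlur(s.astype(np.float32)[None],5)
    w=np.clip(330-s,0,None);print("tick phase deg",(np.degrees(np.angle((w*np.exp(1j*a*24)).sum()))/24).round(2))
E
python3 - <<'E'
from ang import *
c=env.camera_params("wrist");im=cv2.imread("pics/w6.png")
for cc in (C,C+[0.001,0],C+[0,.001]): measure(im,c,cc)
E
```

```text
line r 0.058 -25.98 line r 0.061 -26.0 line r 0.064 -26.0 line r 0.067 -25.97 
white r 0.026 -7.49 169 white r 0.03 -7.46 169 white r 0.034 -7.51 170 white r 0.038 -7.18 169 white r 0.042 -7.18 168 white r 0.045 -26.29 170 
dir -48.64
tick phase deg 4.13
line r 0.058 -26.38 line r 0.061 -26.33 line r 0.064 -26.28 line r 0.067 -26.27 
white r 0.026 -7.79 169 white r 0.03 -7.74 168 white r 0.034 -7.71 170 white r 0.038 -7.35 169 white r 0.042 -7.35 170 white r 0.045 -33.56 180 
dir -61.21
tick phase deg 4.12
line r 0.058 -27.18 line r 0.061 -26.83 line r 0.064 -26.79 line r 0.067 -26.75 
white r 0.026 -9.68 169 white r 0.03 -9.37 170 white r 0.034 -9.18 170 white r 0.038 -8.69 169 white r 0.042 -8.53 169 white r 0.045 -8.48 169 
dir -6.83
tick phase deg 3.91
```

The readings agree: line at −26.0°, pointer at −7.4°, and my push model was off by only 0.6°. I'll go back behind the pointer and push on to a model angle of −26.5°.

```bash
python3 - <<'E'
from h import *
plan([(-8,.033,.036,.36),(-8,.033,.036,.256)])
E
```

```text
-8 [81.9 16.3 -0.8] 0.003
-8 [ 81.9  16.4 103.2] 0.003
```

play_rows:
  deltas: [35,8,0,0,0,70,16,0,0,0,82,16,5,0,0,82,16,30,0,0,82,16,60,0,0,82,16,85,0,0,82,16,103,0,0,82,16,103,0,0,82,16,103,0,0]

```text
clock: 8.6
ee_pos: [0.5892, 0.1384, 0.2558]
ee_rot: [0.754, 0.657, -0.001, -0.001]
contact_force: [0.0, -0.6, -0.6]
finger_gap: 0.0004
```

```bash
python3 - <<'E'
from h import *
plan([(-8,.033,.036,.256),(-8,.018,.036,.256)]+[(p,.017,.036,.256) for p in (-11,-14,-17,-20,-23,-25,-26.5)])
E
```

```text
-8 [ 0.6  0.5 -0.2] 0.002
-8 [-14.4   0.4  -0.2] 0.002
-11 [-17.3   1.3  -0.2] 0.055
-14 [-19.2   2.   -0.2] 0.107
-17 [-21.2   2.6  -0.2] 0.159
-20 [-23.2   3.2  -0.2] 0.212
-23 [-25.3   3.6  -0.2] 0.264
-25 [-26.6   3.8  -0.2] 0.299
-26.5 [-27.7   3.9  -0.2] 0.325
```

Final push, then I'll back off, rise and look.

play_rows:
  deltas: [-5,0.4,0,0,0,-10,0.4,0,0,0,-14.4,0.5,0,0,0,-17.3,1.3,0,0.055,0,-19.2,2,0,0.107,0,-21.2,2.6,0,0.16,0,-23.2,3.2,0,0.21,0,-25.3,3.6,0,0.264,0,-26.6,3.8,0,0.3,0,-27.7,3.9,0,0.325,0,-27.7,3.9,0,0.325,0,-27.7,3.9,0,0.325,0]

```text
clock: 9.6
ee_pos: [0.5895, 0.1098, 0.2572]
ee_rot: [0.85, 0.526, 0.0, 0.0]
contact_force: [0.4, 0.0, 0.3]
finger_gap: 0.0001
```

play_rows:
  deltas: [5,0,0,0,0,10,0,0,0,0,12,0,-20,0,0,12,0,-50,0,0,10,0,-80,0,0,-20,-8,-100,0,0,-50,-16,-104,0,0,-67,-16,-104,0,0,-67,-16,-104,0,0,-67,-16,-104,0,0]

```text
clock: 10.43
ee_pos: [0.5452, 0.0572, 0.3609]
ee_rot: [0.851, 0.526, 0.0, -0.0]
contact_force: [-0.1, 0.4, -0.1]
finger_gap: 0.0
```

```bash
python3 - <<'E'
from ang import *
look(7)
c=env.camera_params("wrist");im=cv2.imread("pics/w7.png");measure(im,c,C)
E
```

```text
dial_hub [297.1 146.3] 0.57 [0.5507 0.1072 0.098 ] ang -73.7 r 0.0042
index_mark [355.2 142.2] 0.68 [0.5926 0.0866 0.07  ] ang -29.8 r 0.0497
long_line [355.6 137.5] 0.8 [0.5945 0.09   0.07  ] ang -25.3 r 0.0498
long_line [297.7 139.8] 0.33 [0.5504 0.1099 0.07  ] ang -58.4 r 0.0016
line r 0.058 -26.03 line r 0.061 -25.93 line r 0.064 -25.93 line r 0.067 -25.96 
white r 0.026 -26.54 169 white r 0.03 -26.52 169 white r 0.034 -26.52 171 white r 0.038 -26.5 170 white r 0.042 -26.27 169 white r 0.045 -26.17 171 
dir -25.66
tick phase deg 4.17
```

View pics/r7.png

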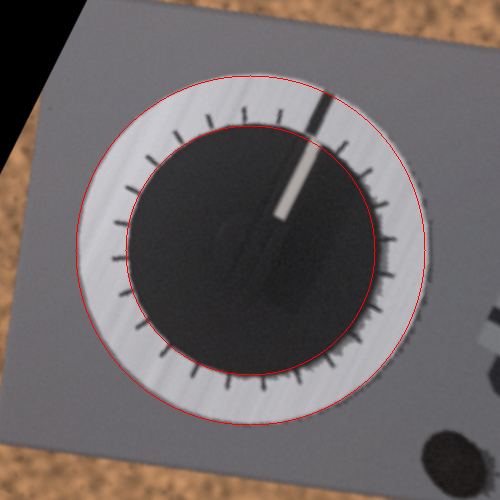

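View pics/w7.png

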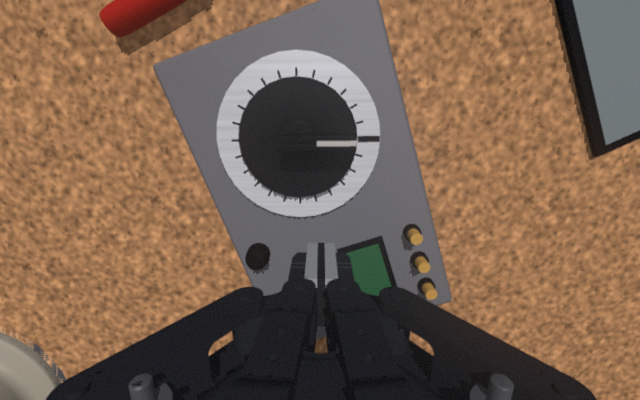

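The dial is set: pointer about −26.4°, line −25.95°. As a check I'll look again from a different direction, with the button also in view.

```bash
python3 - <<'E'
from h import *
print(delta([.575,.045,.36]))
E
```

```text
[ 1.4 32.2  0.2]
```

play_rows:
  deltas: [1.4,8,0,-0.12,0,1.4,16,0,-0.24,0,1.4,24,0,-0.36,0,1.4,32,0,-0.48,0,1.4,32,0,-0.6,0,1.4,32,0,-0.72,0,1.4,32,0,-0.84,0,1.4,32,0,-0.96,0,1.4,32,0,-1.08,0,1.4,32,0,-1.2,0,1.4,32,0,-1.32,0,1.4,32,0,-1.44,0]

```text
clock: 11.68
ee_pos: [0.5748, 0.0448, 0.3603]
ee_rot: [0.289, 0.957, -0.0, -0.0]
contact_force: [0.9, 0.3, -0.7]
finger_gap: 0.0003
```

play_rows:
  deltas: [0,0,0,-0.12,0,0,0,0,-0.24,0,0,0,0,-0.24,0,0,0,0,-0.24,0]

```text
clock: 12.02
ee_pos: [0.5747, 0.0447, 0.3604]
ee_rot: [0.177, 0.984, 0.0, -0.0]
contact_force: [-1.1, -0.3, -0.1]
finger_gap: 0.0
```

```bash
python3 - <<'E'
from ang import *
look(8)
c=env.camera_params("wrist");im=cv2.imread("pics/w8.png");measure(im,c,C)
E
```

```text
dial_hub [392.1 150.8] 0.74 [0.5521 0.1101 0.098 ] ang -24.4 r 0.0028
index_mark [375.3 201.9] 0.87 [0.5957 0.0882 0.07  ] ang -26.6 r 0.0517
long_line [375.  200.1] 0.64 [0.594  0.0884 0.07  ] ang -27.2 r 0.05
button_top [200.5 150. ] 0.68 [ 0.5009 -0.0314  0.082 ] ang -108.8 r 0.1507
line r 0.058 -26.13 line r 0.061 -26.84 line r 0.064 -26.82 line r 0.067 -26.76 
white r 0.026 -28.44 191 white r 0.03 -28.16 191 white r 0.034 -27.96 190 white r 0.038 -27.46 192 white r 0.042 -5.49 216 white r 0.045 -7.31 217 
dir 17.0
tick phase deg 4.03
```

View pics/w8.png

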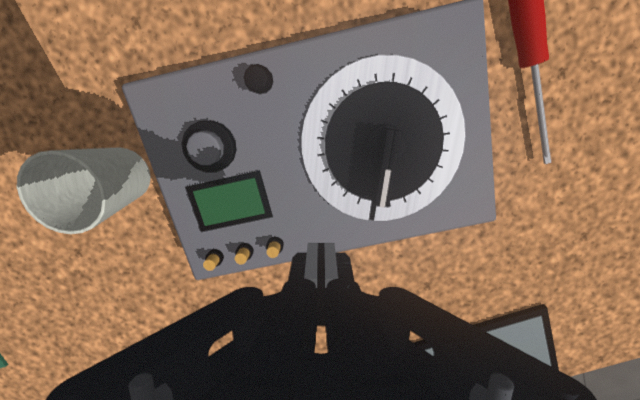

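View pics/r8.png

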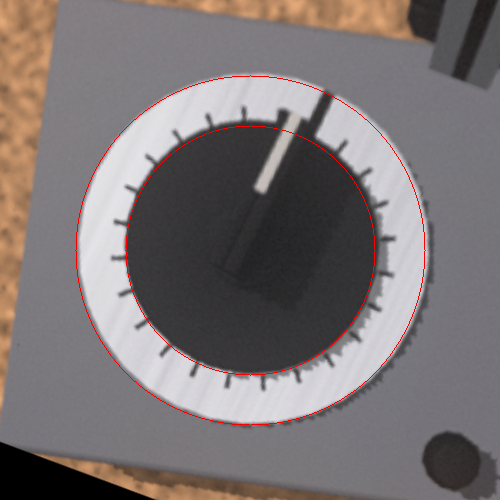

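Both views agree: the index is parallel to the line to within about 1.5°, and the landmarks put the two points about 2 mm apart. The button is at (0.5005, −0.031). I'll move above it.

```bash
python3 - <<'E'
from h import *
print(delta([.5005,-.031,.36]),delta([.5005,-.031,.265]))
E
```

```text
[ 43.2 -96.4   0.6] [ 43.2 -96.4  95.6]
```

play_rows:
  deltas: [14,-32,0,0,0,28,-64,0,0,0,43,-96,0,0,0,43,-96,30,0,0,43,-96,60,0,0,43,-96,82,0,0,43,-96,92,0,0,43,-96,92,0,0,43,-96,92,0,0]

```text
clock: 13.02
ee_pos: [0.5012, -0.0308, 0.2694]
ee_rot: [0.176, 0.984, 0.0, 0.0]
contact_force: [-0.1, -0.6, 0.4]
finger_gap: 0.0001
```

```bash
python3 - <<'E'
from h import *
print(delta([.5005,-.031,.255]),env.state()["contact_force"])
im=env.read_camera("wrist");cv2.imwrite("pics/w9.png",im)
side=env.read_camera("side");cv2.imwrite("pics/s9.png",cv2.resize(side[130:280,200:400],None,fx=4,fy=4))
E
```

```text
[ 0.6 -0.4 14.4] [-0.12876674 -0.5709312   0.40764597]
```

View pics/w9.png

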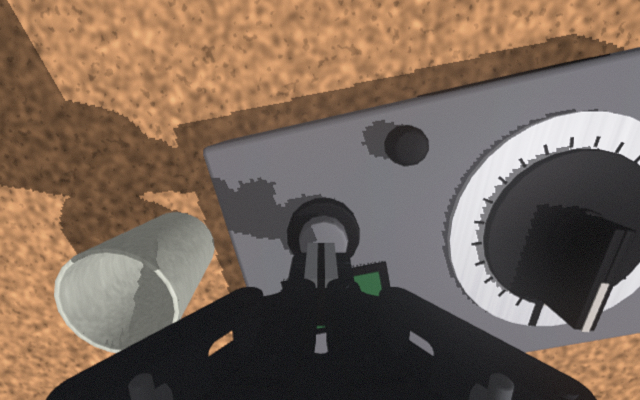

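View pics/s9.png

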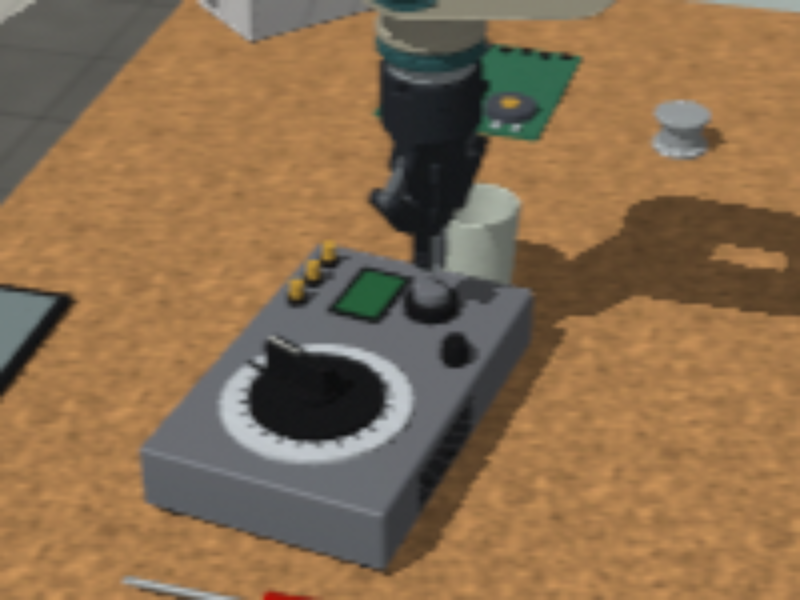

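The wrist view shows the fingertips (321,250) centred over the grey button cap (322,232). I'll press in two stages.

play_rows:
  deltas: [0.6,-0.4,6,0,0,0.6,-0.4,11,0,0,0.6,-0.4,14,0,0,0.6,-0.4,16,0,0,0.6,-0.4,18,0,0,0.6,-0.4,18,0,0,0.6,-0.4,18,0,0]

```text
clock: 13.7
ee_pos: [0.5002, -0.031, 0.251]
ee_rot: [0.176, 0.984, 0.0, 0.0]
contact_force: [-1.8, 0.3, 3.7]
finger_gap: -0.0
```

Contact at 3.7 N (tip at 78 mm). I'll push to the bottom.

play_rows:
  deltas: [0,0,1,0,0,0,0,2,0,0,0,0,3,0,0,0,0,3,0,0]

```text
clock: 14.03
ee_pos: [0.5003, -0.031, 0.2493]
ee_rot: [0.176, 0.984, 0.0, 0.0]
contact_force: [-6.0, 1.6, 14.1]
finger_gap: -0.0001
```

14 N with the tip stopped at 76 mm means the button is on its stop. I'll release it straight up and retreat.

play_rows:
  deltas: [0,0,-2,0,0,0,0,-6,0,0,0,0,-12,0,0,0,0,-30,0,0,0,0,-60,0,0,0,0,-90,0,0,0,0,-115,0,0,-35,60,-115,0,0,-60,90,-115,0,0,-60,90,-115,0,0,-60,90,-115,0,0]

```text
clock: 14.95
ee_pos: [0.5898, 0.035, 0.3612]
ee_rot: [0.175, 0.985, 0.0, -0.001]
contact_force: [-0.5, -1.2, -0.2]
finger_gap: 0.0
```

```bash
python3 - <<'E'
from ang import *
print(env.state()["contact_force"],env.state()["ee_pos"])
look(10)
c=env.camera_params("wrist");im=cv2.imread("pics/w10.png");measure(im,c,C)
side=env.read_camera("side");cv2.imwrite("pics/s10.png",cv2.resize(side[130:280,200:400],None,fx=4,fy=4))
E
```

```text
[-0.52197972 -1.23556157 -0.19959708] [0.5898423  0.03498444 0.36116866]
dial_hub [400.8 128. ] 0.7 [0.5529 0.1114 0.098 ] ang 1.9 r 0.0034
index_mark [374.9 184.1] 0.78 [0.595  0.0833 0.07  ] ang -31.6 r 0.0534
button_top [208.2 128. ] 0.96 [ 0.5028 -0.0281  0.082 ] ang -108.5 r 0.1471
line r 0.058 -31.68 line r 0.061 -30.17 line r 0.064 -30.01 line r 0.067 -29.79 
white r 0.026 -35.65 192 white r 0.03 -34.56 192 white r 0.034 -33.58 191 white r 0.038 -5.28 214 white r 0.042 -3.81 220 white r 0.045 -5.89 221 
dir 24.02
tick phase deg -1.01
```

View pics/w10.png

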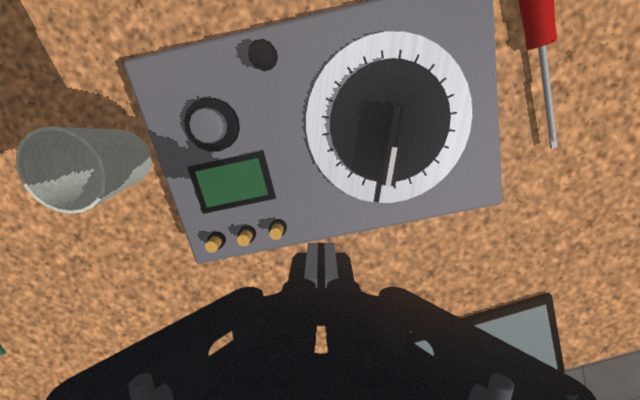

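View pics/s10.png

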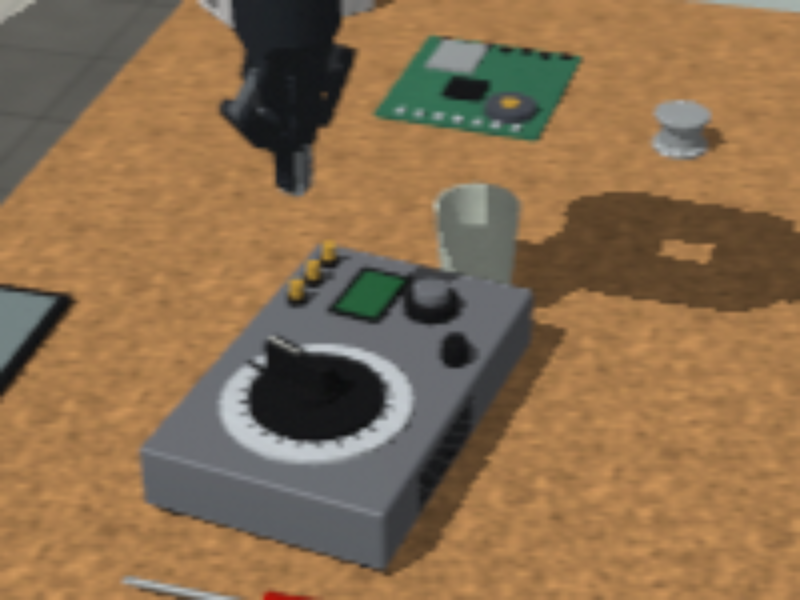

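The side view is unchanged from before the press, and the button looks up. The wrist numbers shifted as a whole, for the line as well as the pointer, probably because the arm was still settling. I'll measure again now that it's at rest.

```bash
python3 - <<'E'
from ang import *
print(env.state()["ee_pos"],abs(env.state()["joint_vel"]).max())
look(11)
c=env.camera_params("wrist");im=cv2.imread("pics/w11.png");measure(im,c,C,white_win=(-50,-10))
a=cv2.imread("pics/s9.png");b=cv2.imread("pics/s10.png");d=cv2.absdiff(a,b).max(2)
print("instrument front region diff",d[400:600,150:450].max(), "dial region",d[330:470,220:420].mean(),d[430:590,140:400].mean())
E
```

```text
[0.58707096 0.03186639 0.36301007] 0.002900923044313374
dial_hub [267.1  56.4] 0.65 [0.4716 0.0343 0.098 ] ang -135.3 r 0.1095
index_mark [381.1 182.6] 0.57 [0.594  0.0856 0.07  ] ang -30.0 r 0.0513
long_line [384.5 182.7] 0.74 [0.5951 0.0884 0.07  ] ang -26.7 r 0.051
button_top [210.5 129.8] 0.83 [ 0.502  -0.0307  0.082 ] ang -108.5 r 0.1498
line r 0.058 -26.64 line r 0.061 -26.14 line r 0.064 -26.18 line r 0.067 -26.16 
white r 0.026 -26.66 191 white r 0.03 -26.59 191 white r 0.034 -26.52 190 white r 0.038 -26.45 192 white r 0.042 -26.54 191 white r 0.045 -17.68 213 
dir -5.81
tick phase deg 4.35
instrument front region diff 5 dial region 1.4986428571428572 1.5360817307692307
```

View pics/r11.png

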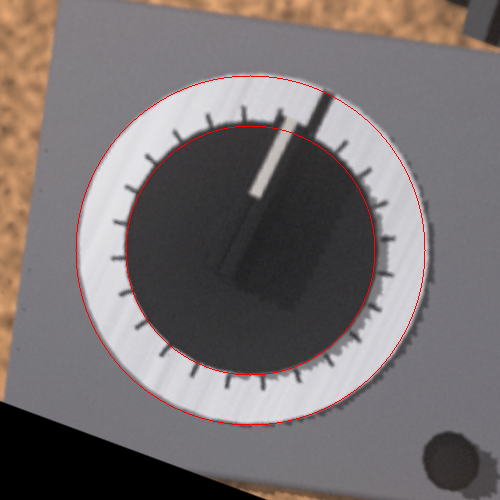

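With the arm at rest, the pointer reads −26.5° and the line −26.2°. The ring hasn't moved and the button is up, so I'll hand the job in.

```bash
python3 -c "
from rig import env
print(env.sign_off())"
```

```text
the job is handed in; nothing more can be done
None
```

The dial is set to the long line and the button has been pressed and released; I handed the job in at about 15 s of the 58 s allowed. `sign_off` gives no verdict, so the result rests on my own checks.

**What I did:** I pushed the pointer clockwise about 110° with the closed fingertips on its left flank, stopping once to check its angle. I then pressed the button until it stopped and let it come up again.

**Last checks:**
- **Dial:** with the arm at rest, the pointer read about −26.5° and the long line −26.2°, roughly 0.3 mm apart at the rim.
- **Button:** the press stopped at 14 N with the fingertip 76 mm above the bench, which is the end of the button's travel. It looks up again in the pictures.
- **Instrument:** the side pictures before and after the press show no shift of the dial or the instrument's front part. I never touched the cap, the cup or the other things.
- **Robot:** the arm is parked well above everything and touches nothing.

**Checks that disagreed:**
- **Landmark network:** its readings put the pointer up to 4.5° from the line in some pictures, equal to about 3.9 mm against the 4.5 mm limit. In another picture it was under 1°, and my own line measurements agreed within about 1.5°.
- **First reading after the press:** it was about 4° off for both the line and the pointer, most likely because the arm was still settling. The repeat at rest was normal.

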